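# Put a phin coffee dripper together on its cup

### The job

Make up the phin drip-coffee set on the wooden serving tray, ready for the next order: stand the white cup in the saucer on the tray, then set the steel dripper on the cup, then the press down inside the dripper, and last the lid on the dripper. Do it in that order, one piece at a time, each sitting level and fully down where it belongs; lower each piece until it rests before you let go (no dropping). Leave the saucer where it stands on the tray, and leave the milk jug, the portafilter and the tamper alone.

Things in the scene. Friction and masses are not known exactly. Their poses are not given: they have to be found in the camera images.
- cup: White ceramic cup, straight round sides: outside diameter 64 to 66, height 62, wall 4, mouth 56 wide, foot 52 wide; 0.17 kg, upright on the bench. An ear handle on its own +y side reaches 58 from the axis, 15 to 53 high: grasp across its own x, clear of the handle. Origin: centre of the underside; z up.
- dripper: Steel phin dripper, upright on the bench: boss of diameter 46 from 0 to 4 mm high (goes into the cup's mouth), flat flange of diameter 86 from 4 to 7 (lip to 9), then a round chamber, outside 58 to 60, inside 52, inner floor at 7, open rim at 47. 0.13 kg. Round about z; origin: centre of the boss's underside. Seated, the flange rests on the cup's rim: origin 58 above the cup's origin.
- press: Steel press of the phin, upright on the bench: a flat perforated disc of diameter 46, 4 thick, a thin stem of diameter 8, and a round knob of diameter 14 from 40 to 52 high. 0.07 kg. Round about z; origin: centre of the disc's underside. Seated disc down on the dripper's inner floor its origin is 7 above the dripper's, and the knob stands 12 out of the rim.
- lid: Steel lid of the phin, right way up on the bench: hollow cap, lower edge 70 to 72 wide, crown 60 wide to 27 high, knob of diameter 18 from 31 to 43 high on a 12 neck. Skirt 6 deep, 66 wide inside, goes over the dripper's rim; the hollow crown (30 wide, to 22 high) takes the press's knob. 0.07 kg. Round about z; origin: centre of the lower edge. Seated: origin 41 above the dripper's.
- saucer: White ceramic saucer, outside diameter 124, rim 18 high, lying loose (0.2 kg) on the tray near its middle line; its flat well, about 74 wide, is 5 above its underside. Origin: centre of the underside; z up. It is the target of the cup.
- tray: Wooden serving tray, fixed: 300 along its own x by 200 along its own y, floor 8 thick, long sides 22 high, short ends (at x = -146 and +146) 40 high with a dark hand slot. It lies on the left or the right of the bench. Origin: centre of the underside.
- jug: Bystander: stainless steel milk jug, 78 wide, 92 high, with a strap handle on its own -y side reaching 66 from the axis. Stands among the pieces. Origin: centre of the underside.
- portafilter: Bystander: stainless steel portafilter (basket holder) lying on a black rubber mat at the other end of the bench from the tray: round head 70 wide, 30 high, its black handle reaches 171 along its own -x. Origin: centre of the head's underside.
- tamper: Bystander: blue plastic tamper standing on the same rubber mat, base 57 wide, 85 high. Origin: centre of the underside.
Not all that is in view belongs to the job. What is shaped like the cup but pink is not meant.

How it is judged (in metres and radians):
On the way, in this order (a step that is already met when the one before it is completed fails the run):
1. the cup stands in the saucer, let go (horizontal distance between cup and saucer below 0.01 m and z of cup in the frame of saucer between 0.002 and 0.008 m and angle between cup's own z axis and vertical below 0.08 rad and linear speed of cup below 0.03 m/s and contact force between the fingers and cup below 0.2 N), for 0.2 s.
2. the dripper sits on the cup, let go (horizontal distance between cup and saucer below 0.01 m and z of cup in the frame of saucer between 0.002 and 0.008 m and angle between each of cup, dripper's own z axis and vertical below 0.08 rad and horizontal distance between dripper and cup below 0.009 m and z of dripper in the frame of cup between 0.055 and 0.061 m and linear speed of dripper below 0.03 m/s and contact force between the fingers and dripper below 0.2 N), for 0.2 s.
3. the press lies inside the dripper, let go (horizontal distance between cup and saucer below 0.01 m and z of cup in the frame of saucer between 0.002 and 0.008 m and angle between each of cup, dripper, press's own z axis and vertical below 0.08 rad and horizontal distance between dripper and cup below 0.009 m and z of dripper in the frame of cup between 0.055 and 0.061 m and horizontal distance between press and dripper below 0.006 m and z of press in the frame of dripper between 0.004 and 0.01 m and linear speed of press below 0.03 m/s and contact force between the fingers and press below 0.2 N), for 0.2 s.
4. the lid sits on the dripper, let go (horizontal distance between cup and saucer below 0.01 m and z of cup in the frame of saucer between 0.002 and 0.008 m and angle between each of cup, dripper, press, lid's own z axis and vertical below 0.08 rad and horizontal distance between dripper and cup below 0.009 m and z of dripper in the frame of cup between 0.055 and 0.061 m and horizontal distance between press and dripper below 0.006 m and z of press in the frame of dripper between 0.004 and 0.01 m and horizontal distance between lid and dripper below 0.007 m and z of lid in the frame of dripper between 0.038 and 0.044 m and linear speed of lid below 0.03 m/s and contact force between the fingers and lid below 0.2 N), for 0.2 s.
At the end, for the whole second after the job is handed in: Let go, at rest, level within 0.08 rad, heights within 3 mm of fully seated; centred: cup in saucer within 10 mm, dripper on cup 9 mm, press in dripper 6 mm, lid on dripper 7 mm. Saucer flat, moved under 30 mm (all of step 4 and linear speed of each of cup, dripper, press, saucer below 0.03 m/s and contact force between the fingers and cup below 0.2 N and contact force between the fingers and dripper below 0.2 N and contact force between the fingers and press below 0.2 N and contact force between the fingers and saucer below 0.2 N and distance of saucer from where it was at the start of the episode below 0.03 m and angle between saucer's own z axis and vertical below 0.06 rad); the robot touches nothing.
It fails at once if a piece is dropped: it moves faster than 0.75 m/s (a fall of some 29 mm) with no finger on it ((linear speed of cup above 0.75 m/s and contact force between the fingers and cup below 0.01 N) or (linear speed of dripper above 0.75 m/s and contact force between the fingers and dripper below 0.01 N) or (linear speed of press above 0.75 m/s and contact force between the fingers and press below 0.01 N) or (linear speed of lid above 0.75 m/s and contact force between the fingers and lid below 0.01 N)).
It fails at once if the milk jug, the portafilter or the tamper is moved by more than 25 mm (distance of any of jug, portafilter, tamper from where it was at the start of the episode above 0.025 m).
It also fails if it takes over 120 s, if anything falls off the work surface, if the arm or the gripper's body presses on something with over 40 N, if the wrist force passes 120 N, or if a joint passes its speed limit or range.

### The arm

A 7-joint arm with a two-finger parallel gripper is mounted at the origin on the work surface. World frame = base frame: x ahead of the robot, y to its left, z up, the work surface at z = 0. Lengths are in m, angles in degrees, forces in N, time in s.
With the tool pointing down it reaches from about 0.35 to 0.9 m from the base axis. Payload 19.9 kg.
Tool frame: the origin (TCP) lies between the finger pads; the fingertips stand 22 mm ahead of it and the grasp point (between the pads) lies 3 mm ahead of it; z points along the fingers, y is the line along which they close (so a half turn about z gives the same grasp; the last joint's range is limited). The gripper opens to 94 mm and grips with 3 to 60 N. Pads are 16 mm wide; open, the fingers measure 119 mm over their backs; the gripper's body (75 mm by 177 mm) begins 78 mm behind the grasp point.
Start: joints at [71.018, 23.915, -0.59, 92.452, 0.269, 63.638, -3.037], TCP at [0.179, -0.599, 0.227] pointing down, gripper open.
Joint ranges: [-161.28, 161.28], [-22.2, 115.67], [-73.04, 71.86], [3.21, 147.25], [-68.34, 248.33], [10.77, 114.83], [-161.83, 161.83]. Speed limits (degrees/s): [108.29, 108.29, 136.94, 136.94, 172.46, 172.46, 172.46].

### API

Orientations are given as [roll, pitch, yaw] about the fixed x, y, z axes, in that order (R = Rz(yaw) Ry(pitch) Rx(roll)).
In Python, from cell import env gives the robot as it stands.
- The arm moves only by the tool send_rows, never from a script. Its argument "commands" is a list of rows, each a list of 5 numbers: the shift along the tool's x, y, z each as a share of 25 cm, from -1 to 1, then the turn about the tool's z as a share of pi rad, from -1 to 1, then the opening, from -1 (shut) to 1 (fully open). A call has 1 to 8 rows; each row shifts and turns the commanded pose from where the row before left it, along the tool's axes as they then stand; what a row does not reach is not made up. A row lasts 1/10 s, in which the tool goes at most 50 mm and 8.59 degrees, less where a joint would pass 70% of its speed; a pose out of reach is approached as far as the arm can. A call with a number of a shift or a turn outside -1 to 1 is refused whole. A call with a gripper value outside its range is refused whole. The fingers move at their own pace and stop on an object; "newtons" is the grip in N (left out, the last holds). Time passes only in rows, so rows that do not move let the fingers close. It gives the time, the measured TCP pose, the force, the opening and the grip force at its end, in the units of the state.
- env.state(): the state, without advancing time (a new reading comes with each control period).
- env.read_camera(name): name is "scene" or "top" or "wrist"; returns (picture, depth): 420x560x3 uint8, red, green, blue; 420x560 float32, m along the optical axis (not along the pixel's ray), 0 where there is no reading.
- env.camera_info(name): a dict with "camera_matrix" (3x3 intrinsics, pixels), "origin" and "orientation" of the camera in the world; the wrist camera has in their place "tool_from_camera" (4x4, takes a point from camera to tool coordinates, whose origin is the TCP and whose axes are the flange's). Camera axes: x right, y down, z forward; pixel columns grow to the right and rows downward; lengths in m; the calibration is good to about 2 mm. A picture is of the moment at which its call begins: read the wrist's pose just before it. camera_info takes no time and is no camera call.
- env.finish_job(): hands the job in; it is judged then, once.
The state is a dict: "time_s": time; "q": joint angles; "qd": joint speeds; "tau": joint torques, N m; "eef_pos": TCP position; "orientation": TCP orientation; "contact_force": force on the tool from outside, world axes, zero at the start; "torque": the same for the moment, N m; "grip_width": opening from 0.0 (shut) to 1.0 (fully open); "grip_force": force on a finger pad.
Only numpy, scipy, OpenCV 4.12 (cv2) and the standard library are available. Lean on these libraries where they do the work, as an engineer would, in place of code of your own. Each camera call takes 0.05 s, during which the arm holds its last target. There are 200 camera calls.

## Working session

There is one attempt and no reset: what is moved stays moved. The work goes in short steps, Python scripts to look and compute and a tool call to move; the robot and the scene stay as the last step left them, time stands still between calls to the robot, and variables do not carry over. Pictures are saved under pics/ and viewed, at most 14 in all, crops included, and the job is handed in when it is done.

Besides the shell and the picture viewer there is one more tool, called after ">>>" as a command line: name --pt "numbers of a row" for each row, then --argument value for the rest. send_rows: Moves the arm, as the interface text tells. Its arguments: {"type":"object","properties":{"commands":{"type":"array"},"newtons":{"type":"number"}},"required":["commands"]}

```bash
mkdir -p pics; ls
cat > h.py <<'E'
import numpy as np, cv2
from scipy.spatial.transform import Rotation as R
from cell import env
def pose(name):
    i=env.camera_info(name); K=np.array(i["camera_matrix"])
    if name=="wrist":
        s=env.state(); T=np.eye(4); T[:3,:3]=R.from_euler('xyz',s["orientation"],degrees=True).as_matrix(); T[:3,3]=s["eef_pos"]
        T=T@np.array(i["tool_from_camera"]); return K,T
    T=np.eye(4); o=np.array(i["orientation"],float)
    T[:3,:3]=o if o.shape==(3,3) else R.from_euler('xyz',o,degrees=True).as_matrix()
    T[:3,3]=i["origin"]; return K,T
def cam(name,save=None):
    K,T=pose(name); p,d=env.read_camera(name)
    if save: cv2.imwrite(f"pics/{save}.png",p[:,:,::-1])
    v,u=np.mgrid[:d.shape[0],:d.shape[1]]
    P=np.stack([(u-K[0,2])/K[0,0]*d,(v-K[1,2])/K[1,1]*d,d],-1)@T[:3,:3].T+T[:3,3]
    P[d==0]=np.nan
    return p,d,P,K,T
E
python3 - <<'E'
from h import *
for n in("top","scene"):
    p,d,P,K,T=cam(n,n); np.savez(f"{n}.npz",p=p,d=d,P=P); print(n,K,T,env.camera_info(n)["orientation"],(d==0).mean())
print(env.state()); print(env.camera_info("wrist"))
E
```

```text
pics
top [[434.6862508    0.         279.40152196]
 [  0.         434.6862508  201.44008577]
 [  0.           0.           1.        ]] [[-0.18700362 -0.96120984  0.20274438  0.32217429]
 [-0.98235847  0.1832329  -0.03738363  0.02886973]
 [-0.00121593 -0.20615854 -0.97851785  0.94134101]
 [ 0.          0.          0.          1.        ]] [-1.68102664e+02  6.96678784e-02 -1.00777978e+02] 0.0039880952380952385
scene [[432.04888498   0.         286.33978771]
 [  0.         432.04888498 209.9951221 ]
 [  0.           0.           1.        ]] [[-0.83072679  0.4013077  -0.38580452  0.90013792]
 [ 0.55655876  0.58425179 -0.59067097  0.62584927]
 [-0.01163383 -0.70540908 -0.70870493  0.8068526 ]
 [ 0.          0.          0.          1.        ]] [-135.13353784    0.66658439  146.17925654] 0.0038818027210884352
{'time_s': 0.1, 'q': array([71.01799067, 23.94566201, -0.58848974, 92.48041512,  0.26837453,
       63.63870978, -3.03490832]), 'qd': array([-0.03768682, -0.13171535,  0.02999672, -0.16975056, -0.16047231,
        0.02665706, -0.04718293]), 'tau': array([ 8.97886875e-04, -8.52592635
[... 244 characters left out ...]
orce': array([-0.15460774,  0.12997785,  0.43700998]), 'torque': array([-0.01689447, -0.00480608, -0.01759336]), 'grip_force': 0.0, 'grip_width': 1.0031285013844495}
{'camera_matrix': array([[298.3341143 ,   0.        , 279.00353553],
       [  0.        , 298.3341143 , 207.52063643],
       [  0.        ,   0.        ,   1.        ]]), 'tool_from_camera': array([[ 1.19796492e-03, -9.67538981e-01, -2.52718986e-01,
         7.39192449e-02],
       [ 9.99999041e-01,  9.83357099e-04,  9.75500279e-04,
         2.86685425e-04],
       [-6.95321537e-04, -2.52719912e-01,  9.67539231e-01,
        -1.57238772e-01],
       [ 0.00000000e+00,  0.00000000e+00,  0.00000000e+00,
         1.00000000e+00]])}
```

View pics/top.png

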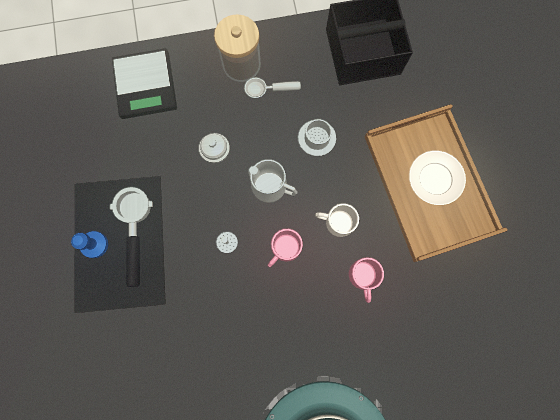

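View pics/scene.png

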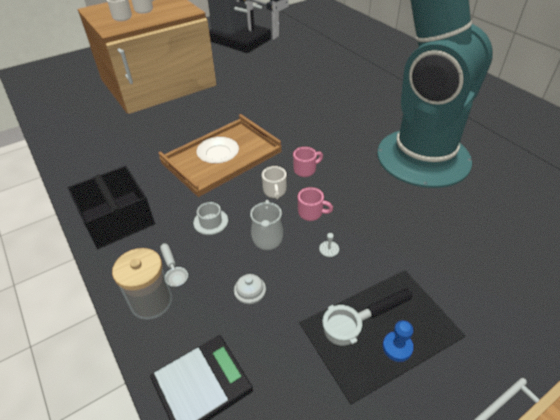

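Top picture: the cup is at (342,220) with its handle to the left, saucer (437,178), dripper (317,137), press (227,242), lid (213,148) and jug (268,182). The pink cups at (287,245) and (367,274) are decoys. The scene view agrees.

```bash
cat > m.py <<'E'
from h import *
from scipy.optimize import least_squares
t=np.load("top.npz");s=np.load("scene.npz")
def circ(q,r=None):
    f=(lambda p:np.hypot(*(q-p[:2]).T)-(p[2] if r is None else r))
    o=least_squares(f,[*np.median(q,0),.03],loss='soft_l1',f_scale=.002)
    return o.x
near={}
for n,(u,v),zs in [("saucer",(437,178),[(.022,.03),(.0105,.0155)]),("cup",(342,220),[(.054,.07)]),("dripper",(317,137),[(.04,.055),(.004,.014)]),
  ("press",(227,242),[(.038,.06),(.001,.009)]),("lid",(213,148),[(.029,.05),(.0,.008),(.018,.03)]),("jug",(268,182),[(.085,.1)])]:
    P0=np.nanmedian(t["P"][v-3:v+4,u-3:u+4].reshape(-1,3),0)
    print(n,P0.round(3))
    for lo,hi in zs:
        for c,nm in((t,"top"),(s,"scene")):
            P=c["P"].reshape(-1,3); k=(P[:,2]>lo)&(P[:,2]<hi)&(np.hypot(*(P[:,:2]-P0[:2]).T)<.08)
            q=P[k]
            if len(q)<8: print("  ",nm,lo,len(q));continue
            (cx,cy),r=cv2.minEnclosingCircle(q[:,:2].astype(np.float32))
            print("  ",nm,(lo,hi),len(q),"zmed",np.median(q[:,2]).round(4),"enc",np.round([cx,cy,r],4),"fit",circ(q[:,:2]).round(4),"bbox",q[:,:2].min(0).round(3),q[:,:2].max(0).round(3))
P=t["P"]; 
for u,v in [(200,350),(400,330),(480,300)]: print("bench",P[v,u].round(4), )
E
python3 m.py
```

```text
saucer [ 0.501 -0.358  0.013]
   top (0.022, 0.03) 693 zmed 0.0246 enc [ 0.5032 -0.3649  0.073 ] fit [ 0.5006 -0.3535  0.0568] bbox [ 0.44  -0.438] [ 0.562 -0.293]
   scene (0.022, 0.03) 306 zmed 0.0254 enc [ 0.5018 -0.3647  0.0736] fit [ 0.5023 -0.3525  0.0558] bbox [ 0.44  -0.438] [ 0.563 -0.291]
   top (0.0105, 0.0155) 891 zmed 0.0132 enc [ 0.5007 -0.3579  0.0798] fit [ 0.5012 -0.3556  0.0291] bbox [ 0.424 -0.438] [ 0.578 -0.28 ]
   scene (0.0105, 0.0155) 367 zmed 0.0128 enc [ 0.5008 -0.3584  0.0799] fit [ 0.516  -0.3362  0.0446] bbox [ 0.423 -0.437] [ 0.579 -0.279]
cup [ 0.45  -0.133  0.005]
   top (0.054, 0.07) 211 zmed 0.0614 enc [ 0.4466 -0.1231  0.0356] fit [ 0.445  -0.1262  0.0297] bbox [ 0.414 -0.159] [ 0.477 -0.09 ]
   scene (0.054, 0.07) 188 zmed 0.0602 enc [ 0.4492 -0.1244  0.0379] fit [ 0.4475 -0.1252  0.03  ] bbox [ 0.417 -0.158] [ 0.479 -0.09 ]
dripper [ 0.646 -0.119  0.007]
   top (0.04, 0.055) 160 zmed 0.0464 enc [ 0.645  -0.1178  0.0294] fit [ 0.6444 -0.1171  0.0273] bbox [ 0.616 -0.145] [ 0.673 -0.089]
   scene (0.04, 0.055) 168 zmed 0.0457 enc [ 0.6468 -0.1165  0
[... 1315 characters left out ...]
57  0.1148 0.08  ] fit [0.659  0.1132 0.0615] bbox [0.577 0.036] [0.737 0.194]
   top (0.018, 0.03) 437 zmed 0.0258 enc [0.6661 0.1151 0.0294] fit [0.6661 0.1151 0.0215] bbox [0.637 0.087] [0.694 0.144]
   scene (0.018, 0.03) 392 zmed 0.0262 enc [0.6679 0.1174 0.0295] fit [0.6686 0.1172 0.0221] bbox [0.639 0.09 ] [0.697 0.146]
jug [0.564 0.01  0.004]
   top (0.085, 0.1) 270 zmed 0.0916 enc [0.5554 0.0124 0.0381] fit [0.5533 0.0097 0.0336] bbox [ 0.519 -0.025] [0.59  0.046]
   scene (0.085, 0.1) 268 zmed 0.0915 enc [0.5599 0.0123 0.0409] fit [0.5562 0.0118 0.034 ] bbox [ 0.52  -0.027] [0.592 0.05 ]
bench [ 0.2399  0.2128 -0.0011]
bench [ 0.2012 -0.203  -0.0014]
bench [ 0.2286 -0.3851 -0.004 ]
```

```bash
cat > go.py <<'E'
# usage: go.py x y z yaw n grip -> rows from the measured pose
from h import *
import sys
x,y,z,yaw=map(float,sys.argv[1:5]); n=int(sys.argv[5])
s=env.state(); p=np.array(s["eef_pos"]); w=s["orientation"][2]
print("t",round(s["time_s"],2),"at",p.round(4),np.round(s["orientation"],2),"q7",round(s["q"][6],1),"w",round(s["grip_width"]*94,1))
d=(np.array([x,y,z])-p); dw=(yaw-w+90)%180-90; 
rem=d.copy(); tw=0
for i in range(n):
    a=np.radians(w-tw*180); Rm=np.array([[np.cos(a),np.sin(a),0],[np.sin(a),-np.cos(a),0],[0,0,-1]])
    r=np.round(Rm.T@(rem/(n-i))/.25,3); t=np.round((-dw/180-tw)/(n-i),4)
    rem-=Rm@r*.25; tw+=t; print(r.tolist()+[float(t)])
print("mm/row",np.linalg.norm(d)/n*1000,"deg/row",dw/n)
E
python3 - <<'E'
from h import *
t=np.load("top.npz"); s=np.load("scene.npz")
c=np.array([.4465,-.1255])
for n,g in(("top",t),("scene",s)):
    P=g["P"].reshape(-1,3); r=np.hypot(*(P[:,:2]-c).T); k=(r>.04)&(r<.062)&(P[:,2]>.02)&(P[:,2]<.058)
    q=P[k]; m=q.mean(0)-[*c,0]; print(n,k.sum(),m.round(3),np.degrees(np.arctan2(m[1],m[0])))
P=t["P"]
hi=P[...,2]>.03; k=hi&(P[...,2]<.5)&(P[...,0]>.25)
nl,lab,st,_=cv2.connectedComponentsWithStats(k.astype(np.uint8))
for i in range(1,nl):
    if st[i,4]>30: q=P[lab==i]; print(st[i],q.min(0).round(3),q.max(0).round(3))
E
python3 go.py .4465 -.1255 .13 75 14
```

```text
top 43 [0.018 0.044 0.042] 67.03662440252342
scene 36 [0.022 0.046 0.043] 64.45693564179435
[ 327    0   86   80 3738] [ 0.762 -0.346  0.03 ] [ 0.915 -0.195  0.102]
[ 214   15   46   62 2246] [ 0.811 -0.027  0.03 ] [0.907 0.066 0.143]
[367 104  86  31 396] [ 0.623 -0.422  0.03 ] [ 0.655 -0.225  0.045]
[305 119  27  28 236] [ 0.616 -0.145  0.03 ] [ 0.673 -0.089  0.051]
[207 138  10   9  62] [0.657 0.106 0.03 ] [0.675 0.127 0.047]
[248 160  50  42 783] [ 0.516 -0.045  0.03 ] [0.59  0.048 0.096]
[110 187  43  36 477] [0.524 0.262 0.03 ] [0.601 0.352 0.042]
[315 204  44  32 401] [ 0.414 -0.159  0.03 ] [ 0.477 -0.074  0.066]
[268 229  35  38 325] [ 0.379 -0.034  0.03 ] [0.447 0.043 0.066]
[417 228  90  33 398] [ 0.334 -0.46   0.031] [ 0.366 -0.264  0.044]
[ 71 233  26  17 326] [0.48  0.384 0.03 ] [0.512 0.419 0.094]
[127 235  10  52 403] [0.393 0.306 0.03 ] [0.498 0.334 0.037]
[221 236   7   8  41] [0.443 0.115 0.043] [0.456 0.128 0.055]
[350 258  34  45 416] [ 0.271 -0.182  0.03 ] [ 0.359 -0.119  0.066]
t 0.1 at [ 0.1785 -0.5987  0.2269] [-179.94    0.     16.6 ] q7 -3.0 w 94.3
[0.112, -0.108, 0.028, -0.0232]
[0.12, -0.099, 0.028, -0.0232]
[0.126, -0.09, 0.028, -0.0232]
[0.133, -0.081, 0.028, -0.0232]
[0.138, -0.071, 0.028, -0.0232]
[0.143, -0.061, 0.028, -0.0232]
[0.147, -0.05, 0.027, -0.0232]
[0.15, -0.039, 0.028, -0.0231]
[0.153, -0.028, 0.027, -0.0232]
[0.154, -0.017, 0.028, -0.0231]
[0.155, -0.006, 0.027, -0.0232]
[0.156, 0.006, 0.028, -0.0231]
[0.155, 0.017, 0.027, -0.0232]
[0.152, 0.027, 0.028, -0.0231]
mm/row 39.4534677959202 deg/row 4.171115859549019
```

```bash
python3 go.py .4465 -.1255 .13 66 14
```

```text
t 0.1 at [ 0.1785 -0.5987  0.2269] [-179.94    0.     16.6 ] q7 -3.0 w 94.3
[0.112, -0.108, 0.028, -0.0196]
[0.118, -0.101, 0.028, -0.0196]
[0.124, -0.093, 0.028, -0.0196]
[0.13, -0.085, 0.028, -0.0196]
[0.135, -0.077, 0.028, -0.0196]
[0.139, -0.069, 0.028, -0.0196]
[0.143, -0.06, 0.027, -0.0196]
[0.147, -0.051, 0.028, -0.0196]
[0.15, -0.042, 0.027, -0.0196]
[0.152, -0.032, 0.028, -0.0196]
[0.154, -0.023, 0.027, -0.0196]
[0.155, -0.014, 0.028, -0.0196]
[0.155, -0.004, 0.027, -0.0196]
[0.155, 0.006, 0.028, -0.0196]
mm/row 39.4534677959202 deg/row 3.528258716691876
```

>>> send_rows --pt "0.112 -0.108 0.028 -0.02 1" --pt "0.118 -0.1 0.028 -0.02 1" --pt "0.124 -0.093 0.028 -0.02 1" --pt "0.13 -0.085 0.028 -0.02 1" --pt "0.135 -0.077 0.028 -0.02 1" --pt "0.139 -0.069 0.028 -0.02 1" --pt "0.143 -0.06 0.028 -0.02 1" --pt "0.147 -0.05 0.028 -0.02 1" --newtons 20

```text
time_s: 0.9
eef_pos: [0.3309, -0.3267, 0.1711]
orientation: [-180.0, 0.0, 45.5]
contact_force: [0.3, -0.2, -0.9]
grip_width: 0.997
grip_force: 0.0
```

>>> send_rows --pt "0.15 -0.042 0.028 -0.02 1" --pt "0.152 -0.032 0.028 -0.02 1" --pt "0.154 -0.023 0.028 -0.02 1" --pt "0.155 -0.014 0.028 -0.02 1" --pt "0.155 -0.004 0.028 -0.02 1" --pt "0.155 0.006 0.028 -0.02 1" --pt "0 0 0 0 1" --pt "0 0 0 0 1"

```text
time_s: 1.7
eef_pos: [0.443, -0.1235, 0.1291]
orientation: [-179.9, -0.0, 67.1]
contact_force: [0.3, 0.1, 0.1]
grip_width: 1.001
grip_force: 0.0
```

```bash
python3 - <<'E'
from h import *
p,d,P,K,T=cam("wrist","w1")
Q=P.reshape(-1,3); k=(np.abs(Q[:,2]-.062)<.006)&(np.hypot(*(Q[:,:2]-[.4465,-.1255]).T)<.06)
q=Q[k]; print(k.sum(),np.median(q[:,2]),cv2.minEnclosingCircle(q[:,:2].astype(np.float32)),q.min(0),q.max(0))
E
python3 go.py .4465 -.1255 .045 66 4
```

```text
1377 0.061676496322491725 ((0.4469663202762604, -0.12663935124874115), 0.03199510648846626) [ 0.41551707 -0.15823362  0.05600399] [ 0.47859571 -0.09494942  0.06443177]
t 1.75 at [ 0.4427 -0.1244  0.1293] [-1.7997e+02  1.0000e-02  6.6970e+01] q7 -20.2 w 94.3
[0.0, 0.004, 0.084, 0.0014]
[0.001, 0.004, 0.084, 0.0013]
[0.0, 0.004, 0.085, 0.0014]
[0.001, 0.004, 0.084, 0.0013]
mm/row 21.09515727702654 deg/row -0.2431308784026811
```

View pics/w1.png

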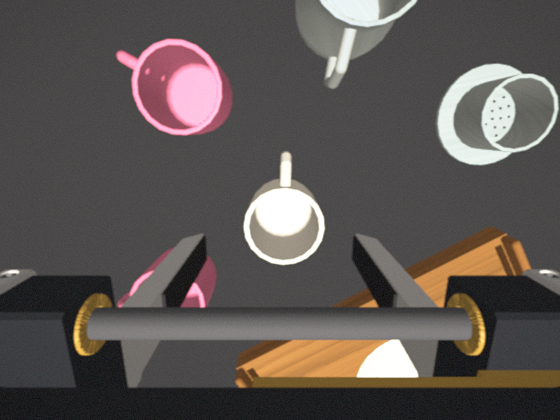

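The wrist view shows the white cup's rim at (284,222), its handle pointing up between the fingers at (287,165), and both fingers clear. The wrist depth puts the cup at (0.447, -0.1266), which matches the top camera. I'll descend and grip.

>>> send_rows --pt "-0.001 0.009 0.08 0 1" --pt "-0.001 0.009 0.08 0 1" --pt "0 0 0.08 0 1" --pt "0 0 0.08 0 1" --pt "0 0 0.017 0 1" --pt "0 0 0 0 1" --pt "0 0 0 0 -1" --pt "0 0 0 0 -1" --newtons 20

```text
time_s: 2.55
eef_pos: [0.4474, -0.1266, 0.0461]
orientation: [179.9, 0.0, 67.0]
contact_force: [-0.8, -0.4, -0.4]
grip_width: 0.867
grip_force: 0.0
```

>>> send_rows --pt "0 0 0 0 -1" --pt "0 0 0 0 -1" --pt "0 0 0 0 -1" --pt "0 0 0 0 -1"

```text
time_s: 2.95
eef_pos: [0.447, -0.1263, 0.0455]
orientation: [180.0, 0.0, 67.0]
contact_force: [-1.6, 0.2, 7.7]
grip_width: 0.664
grip_force: 19.9
```

```bash
python3 go.py .447 -.1266 .115 66 4;python3 - <<'E'
import numpy as np
from m import circ
t=np.load("top.npz");s=np.load("scene.npz")
for g in(t,s):
    P=g["P"].reshape(-1,3); p=g["p"].reshape(-1,3).astype(int)
    k=(np.hypot(*(P[:,:2]-[.501,-.357]).T)<.08)&(p.min(1)>150)&(p.max(1)-p.min(1)<40)
    q=P[k]; import cv2
    print(k.sum(),cv2.minEnclosingCircle(q[:,:2].astype(np.float32)),q.min(0),q.max(0))
E
```

```text
t 2.95 at [ 0.447  -0.1263  0.0455] [1.7999e+02 1.0000e-02 6.7000e+01] q7 -25.6 w 62.4
[-0.0, 0.0, -0.069, 0.0014]
[-0.0, 0.0, -0.07, 0.0014]
[-0.001, 0.0, -0.069, 0.0014]
[-0.0, 0.0, -0.07, 0.0014]
mm/row 17.372769383230228 deg/row -0.2507254261136431
saucer [ 0.501 -0.358  0.013]
   top (0.022, 0.03) 693 zmed 0.0246 enc [ 0.5032 -0.3649  0.073 ] fit [ 0.5006 -0.3535  0.0568] bbox [ 0.44  -0.438] [ 0.562 -0.293]
   scene (0.022, 0.03) 306 zmed 0.0254 enc [ 0.5018 -0.3647  0.0736] fit [ 0.5023 -0.3525  0.0558] bbox [ 0.44  -0.438] [ 0.563 -0.291]
   top (0.0105, 0.0155) 891 zmed 0.0132 enc [ 0.5007 -0.3579  0.0798] fit [ 0.5012 -0.3556  0.0291] bbox [ 0.424 -0.438] [ 0.578 -0.28 ]
   scene (0.0105, 0.0155) 367 zmed 0.0128 enc [ 0.5008 -0.3584  0.0799] fit [ 0.516  -0.3362  0.0446] bbox [ 0.423 -0.437] [ 0.579 -0.279]
cup [ 0.45  -0.133  0.005]
   top (0.054, 0.07) 211 zmed 0.0614 enc [ 0.4466 -0.1231  0.0356] fit [ 0.445  -0.1262  0.0297] bbox [ 0.414 -0.159] [ 0.477 -0.09 ]
   scene (0.054, 0.07) 188 zmed 0.0602 enc [ 0.4492 -0.1244  0.0379] fit [ 0.4475 -0.1252  0.03  ] bbox [ 0.41
[... 1861 characters left out ...]
1] bbox [0.639 0.09 ] [0.697 0.146]
jug [0.564 0.01  0.004]
   top (0.085, 0.1) 270 zmed 0.0916 enc [0.5554 0.0124 0.0381] fit [0.5533 0.0097 0.0336] bbox [ 0.519 -0.025] [0.59  0.046]
   scene (0.085, 0.1) 268 zmed 0.0915 enc [0.5599 0.0123 0.0409] fit [0.5562 0.0118 0.034 ] bbox [ 0.52  -0.027] [0.592 0.05 ]
bench [ 0.2399  0.2128 -0.0011]
bench [ 0.2012 -0.203  -0.0014]
bench [ 0.2286 -0.3851 -0.004 ]
2397 ((0.5024581551551819, -0.35826534032821655), 0.06627625972032547) [ 0.44014835 -0.42344338  0.00546685] [ 0.56579881 -0.29285319  0.02998421]
850 ((0.5022159218788147, -0.36373382806777954), 0.07334964722394943) [ 0.43030941 -0.43680516  0.00633986] [ 0.56387982 -0.29125893  0.03163174]
```

>>> send_rows --pt "0 0 -0.04 0 -1" --pt "0 0 -0.08 0 -1" --pt "0 0 -0.08 0 -1" --pt "0 0 -0.08 0 -1" --pt "0 0 0 0 -1" --pt "0 0 0 0 -1"

```text
time_s: 3.55
eef_pos: [0.4469, -0.1264, 0.1153]
orientation: [180.0, 0.0, 67.0]
contact_force: [-0.9, 0.7, -1.9]
grip_width: 0.665
grip_force: 19.9
```

```bash
python3 go.py .5015 -.354 .115 67 6
python3 - <<'E'
from h import *
s=env.state();print(s["grip_force"],s["contact_force"])
E
```

```text
t 3.55 at [ 0.4469 -0.1264  0.1153] [1.7996e+02 1.0000e-02 6.6990e+01] q7 -21.1 w 62.5
[-0.125, 0.093, 0.0, -0.0]
[-0.126, 0.093, 0.0, -0.0]
[-0.125, 0.093, 0.0, -0.0]
[-0.126, 0.093, 0.0, -0.0]
[-0.125, 0.092, 0.001, -0.0]
[-0.126, 0.093, 0.0, -0.0]
mm/row 39.00924320452285 deg/row 0.0009586108273159274
19.899637699127197 [-0.93688218  0.67804302 -1.85768691]
```

>>> send_rows --pt "-0.07 0.053 0 0 -1" --pt "-0.14 0.106 0 0 -1" --pt "-0.14 0.106 0 0 -1" --pt "-0.14 0.106 0 0 -1" --pt "-0.14 0.106 0 0 -1" --pt "-0.123 0.08 0 0 -1" --pt "0 0 0 0 -1" --pt "0 0 0 0 -1"

```text
time_s: 4.35
eef_pos: [0.5009, -0.3538, 0.1136]
orientation: [-179.9, -0.0, 67.0]
contact_force: [0.0, 0.9, -2.4]
grip_width: 0.663
grip_force: 19.9
```

Run:
```python
from h import *
print(env.state()["eef_pos"])
p,d,P,K,T=cam("wrist","w2")
pi=p.astype(int)
c=np.array([.5015,-.354]); r=np.hypot(P[...,0]-c[0],P[...,1]-c[1])
k=(P[...,2]<.035)&(P[...,2]>.018)&(r<.075)&(r>.045)&(pi.max(2)-pi.min(2)<45)&(pi.min(2)>120)
# circle fit on outer rim: per-angle max radius
q=P[k][:,:2]; a=np.degrees(np.arctan2(*(q-c).T[::-1]))//6
o=np.array([q[a==i][np.argmax(np.hypot(*(q[a==i]-c).T))] for i in np.unique(a)])
from scipy.optimize import least_squares
s=least_squares(lambda v:np.hypot(*(o-v[:2]).T)-v[2],[*c,.062],loss='soft_l1',f_scale=.002); print(len(o),s.x,np.unique(a)*6)
s=least_squares(lambda v:np.hypot(*(o-v[:2]).T)-.062,[*c],loss='soft_l1',f_scale=.002); print(s.x)
```

```text
[ 0.5009423  -0.35384008  0.11356062]
38 [ 0.50230308 -0.35246275  0.06055329] [-48. -42. -36. -30. -24. -18. -12.  -6.   0.   6.  12.  18.  24.  30.
  36.  42.  48.  54.  60.  66.  72.  78.  84.  90.  96. 102. 108. 114.
 120. 126. 132. 138. 144. 150. 156. 162. 168. 174.]
[ 0.5016111  -0.35408259]
```

View pics/w2.png

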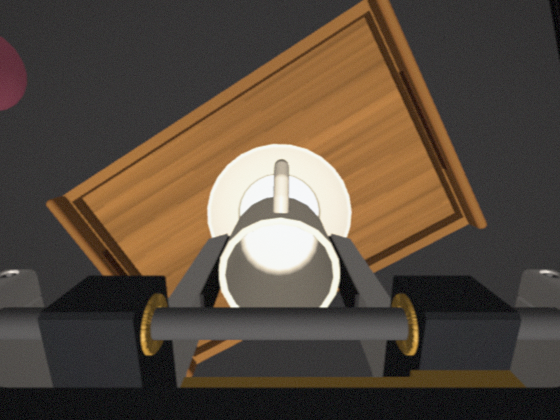

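The held cup (rim at about (280,270)) is above the saucer (rim at about (280,212)). The saucer fit gives (0.502, -0.3535), so the two line up. I'll lower it until it rests.

>>> send_rows --pt "0 0.003 0.06 0 -1" --pt "0 0 0.06 0 -1" --pt "0 0 0.05 0 -1" --pt "0 0 0.03 0 -1" --pt "0 0 0.008 0 -1" --pt "0 0 0.004 0 -1" --pt "0 0 0.004 0 -1" --pt "0 0 0 0 -1"

```text
time_s: 5.2
eef_pos: [0.5024, -0.3544, 0.0615]
orientation: [180.0, 0.0, 67.0]
contact_force: [1.0, -0.0, -1.5]
grip_width: 0.667
grip_force: 19.9
```

>>> send_rows --pt "0 0 0.004 0 -1" --pt "0 0 0.004 0 -1" --pt "0 0 0.004 0 -1" --pt "0 0 0 0 -1"

```text
time_s: 5.6
eef_pos: [0.5024, -0.3543, 0.0586]
orientation: [180.0, 0.0, 67.0]
contact_force: [-1.8, 1.2, 4.7]
grip_width: 0.665
grip_force: 19.9
```

>>> send_rows --pt "0 0 0.002 0 -1" --pt "0 0 0 0 -0.2" --pt "0 0 0 0 1" --pt "0 0 0 0 1" --pt "0 0 0 0 1" --pt "0 0 0 0 1" --pt "0 0 0 0 1" --pt "0 0 0 0 1"

```text
time_s: 6.4
eef_pos: [0.5023, -0.3542, 0.0576]
orientation: [-180.0, -0.0, 67.0]
contact_force: [-0.0, 0.3, -0.1]
grip_width: 0.997
grip_force: 0.0
```

>>> send_rows --pt "0 0 -0.08 0 1" --pt "0 0 -0.16 0 1" --pt "0 0 -0.16 0 1" --pt "0 0 0 0 1" --pt "0 0 0 0 1"

```text
time_s: 6.9
eef_pos: [0.5025, -0.3545, 0.1584]
orientation: [179.9, 0.0, 67.0]
contact_force: [0.6, -0.2, -0.6]
grip_width: 1.002
grip_force: 0.0
```

```bash
cat > chk.py <<'E'
from h import *
import sys
# rim circle from wrist cloud: x y zlo zhi r
x,y,lo,hi,r=map(float,sys.argv[1:6])
s=env.state(); print(s["eef_pos"].round(4),s["orientation"].round(2))
p,d,P,K,T=cam("wrist",sys.argv[6] if len(sys.argv)>6 else None)
Q=P.reshape(-1,3); k=(Q[:,2]>lo)&(Q[:,2]<hi)&(np.hypot(*(Q[:,:2]-[x,y]).T)<r)
q=Q[k]; print(k.sum(),"z",np.percentile(q[:,2],[5,50,95]).round(4),cv2.minEnclosingCircle(q[:,:2].astype(np.float32)))
A=np.c_[q[:,:2],np.ones(len(q))]; c=np.linalg.lstsq(A,q[:,2],rcond=None)[0]; print("slope",c[:2].round(3))
E
python3 chk.py .502 -.354 .069 .081 .045; python3 go.py .646 -.117 .16 67 7
```

```text
[ 0.5025 -0.3545  0.1584] [1.7991e+02 3.0000e-02 6.6990e+01]
1201 z [0.0705 0.0747 0.076 ] ((0.5033470392227173, -0.3549117147922516), 0.03211972862482071)
slope [0.003 0.009]
t 6.95 at [ 0.502  -0.3542  0.1573] [-179.98    0.     67.  ] q7 0.1 w 94.0
[0.157, 0.023, -0.002, -0.0]
[0.157, 0.023, -0.001, -0.0]
[0.157, 0.023, -0.002, -0.0]
[0.157, 0.023, -0.001, -0.0]
[0.157, 0.022, -0.002, -0.0]
[0.157, 0.023, -0.001, -0.0]
[0.156, 0.022, -0.002, -0.0]
mm/row 39.64215353893054 deg/row 0.0005012114702611013
```

>>> send_rows --pt "0.1 0.015 0 0 1" --pt "0.17 0.025 0 0 1" --pt "0.18 0.025 0 0 1" --pt "0.18 0.025 0 0 1" --pt "0.18 0.025 0 0 1" --pt "0.18 0.025 0 0 1" --pt "0.108 0.02 0 0 1" --pt "0 0 0 0 1"

```text
time_s: 7.75
eef_pos: [0.6473, -0.1121, 0.156]
orientation: [-179.9, -0.1, 67.3]
contact_force: [0.5, -0.1, 0.0]
grip_width: 1.003
grip_force: 0.0
```

```bash
python3 chk.py .646 -.117 .041 .055 .045 w3; python3 go.py .646 -.117 .032 67 4
```

```text
[ 0.6473 -0.1121  0.156 ] [-1.7986e+02 -1.0000e-01  6.7330e+01]
729 z [0.0423 0.0467 0.0479] ((0.6470491886138916, -0.11703380197286606), 0.0289809238165617)
slope [0.005 0.008]
t 7.8 at [ 0.6464 -0.1149  0.156 ] [-1.7986e+02 -2.0000e-02  6.7190e+01] q7 -26.1 w 93.6
[-0.002, 0.0, 0.124, 0.0003]
[-0.002, 0.001, 0.124, 0.0003]
[-0.002, 0.0, 0.124, 0.0002]
[-0.002, 0.001, 0.124, 0.0003]
mm/row 31.006148520926683 deg/row -0.04731258621635348
```

View pics/w3.png

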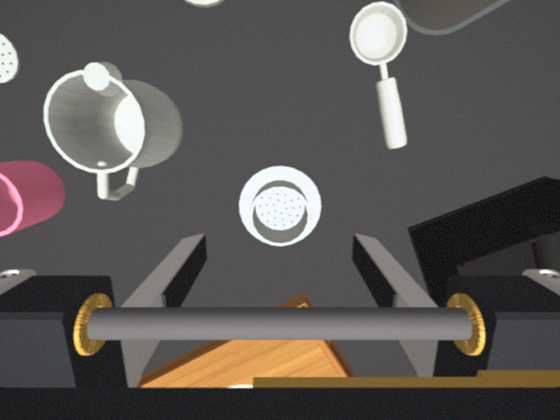

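The dripper is centred between the fingers: rim and flange at about (280,206), measured at (0.647, -0.117). I'll descend so the tips stop above its flange.

>>> send_rows --pt "-0.007 0.005 0.12 0 1" --pt "0 0 0.14 0 1" --pt "0 0 0.12 0 1" --pt "0 0 0.07 0 1" --pt "0 0 0.02 0 1" --pt "0 0 0.006 0 1" --pt "0 0 0 0 1" --pt "0 0 0 0 1"

```text
time_s: 8.6
eef_pos: [0.6475, -0.1195, 0.04]
orientation: [179.9, -0.0, 67.0]
contact_force: [0.3, -0.7, 0.5]
grip_width: 1.004
grip_force: 0.0
```

>>> send_rows --pt "0 0 0 0 -1" --pt "0 0 0 0 -1" --pt "0 0 0 0 -1" --pt "0 0 0 0 -1" --pt "0 0 0 0 -1" --pt "0 0 0 0 -1" --pt "0 0 0 0 -1"

```text
time_s: 9.3
eef_pos: [0.6468, -0.1193, 0.0387]
orientation: [-180.0, 0.0, 67.0]
contact_force: [-1.0, 0.8, 1.8]
grip_width: 0.611
grip_force: 19.8
```

```bash
python3 go.py .6470 -.1170 .16 67 4
```

```text
t 9.3 at [ 0.6468 -0.1193  0.0387] [-179.99    0.     67.  ] q7 -28.7 w 57.5
[0.002, -0.001, -0.121, 0.0]
[0.002, -0.001, -0.121, 0.0]
[0.002, -0.0, -0.122, 0.0]
[0.003, -0.001, -0.121, 0.0]
mm/row 30.33496825574197 deg/row -0.00110001265646531
```

>>> send_rows --pt "0 0 -0.06 0 -1" --pt "0 0 -0.14 0 -1" --pt "0 0 -0.14 0 -1" --pt "0 0 -0.14 0 -1" --pt "0 0 0 0 -1" --pt "0 0 0 0 -1"

```text
time_s: 9.9
eef_pos: [0.6471, -0.1194, 0.1599]
orientation: [179.9, -0.0, 67.0]
contact_force: [0.2, 1.1, -2.2]
grip_width: 0.609
grip_force: 19.8
```

```bash
python3 go.py .5025 -.3569 .16 67 7
```

```text
t 9.9 at [ 0.6471 -0.1194  0.1599] [ 1.7991e+02 -1.0000e-02  6.7000e+01] q7 -25.9 w 57.2
[-0.157, -0.023, -0.0, -0.0]
[-0.157, -0.023, -0.0, -0.0]
[-0.157, -0.023, -0.0, -0.0]
[-0.157, -0.023, -0.0, -0.0]
[-0.157, -0.023, -0.0, -0.0]
[-0.158, -0.023, -0.0, -0.0]
[-0.157, -0.023, -0.0, -0.0]
mm/row 39.7180779640538 deg/row 1.1765181467028793e-05
```

>>> send_rows --pt "-0.09 -0.013 0 0 -1" --pt "-0.18 -0.026 0 0 -1" --pt "-0.18 -0.026 0 0 -1" --pt "-0.18 -0.026 0 0 -1" --pt "-0.18 -0.026 0 0 -1" --pt "-0.18 -0.026 0 0 -1" --pt "-0.11 -0.018 0 0 -1" --pt "0 0 0 0 -1"

```text
time_s: 10.7
eef_pos: [0.4988, -0.3607, 0.1574]
orientation: [-179.9, 0.1, 66.7]
contact_force: [0.2, 0.5, -1.2]
grip_width: 0.614
grip_force: 19.8
```

>>> send_rows --pt "0 0 0 0 -1" --pt "0 0 0 0 -1"

```text
time_s: 10.9
eef_pos: [0.5029, -0.3553, 0.1581]
orientation: [-180.0, -0.1, 67.1]
contact_force: [1.0, 1.2, -2.4]
grip_width: 0.612
grip_force: 19.8
```

```bash
python3 go.py .5025 -.3569 .114 67 4; python3 chk.py .502 -.354 .155 .178 .045 w4;  python3 - <<'E'
from h import *
for n in("top","scene"):
    p,d,P,K,T=cam(n,n+"4"); Q=P.reshape(-1,3)
    for lo,hi in((.071,.08),(.158,.172)):
        q=Q[(Q[:,2]>lo)&(Q[:,2]<hi)&(np.hypot(*(Q[:,:2]-[.502,-.354]).T)<.05)]; print(n,lo,len(q),q.mean(0) if len(q) else 0)
E
```

```text
t 10.9 at [ 0.5029 -0.3553  0.1581] [-1.7995e+02 -5.0000e-02  6.7090e+01] q7 0.2 w 57.5
[-0.002, 0.0, 0.044, 0.0001]
[-0.001, 0.0, 0.044, 0.0001]
[-0.002, 0.001, 0.044, 0.0002]
[-0.001, 0.0, 0.045, 0.0001]
mm/row 11.04396594711315 deg/row -0.02363526378554681
[ 0.5029 -0.3553  0.1581] [-1.7995e+02 -5.0000e-02  6.7090e+01]
4080 z [0.1563 0.1656 0.1749] ((0.5073955655097961, -0.34724342823028564), 0.04096106067299843)
slope [0.019 0.044]
top 0.071 79 [ 0.49083693 -0.33374283  0.07468081]
top 0.158 195 [ 0.50672396 -0.34233286  0.16463237]
scene 0.071 113 [ 0.50461145 -0.35195197  0.07456209]
scene 0.158 201 [ 0.50563187 -0.35044838  0.16448984]
```

View pics/w4.png

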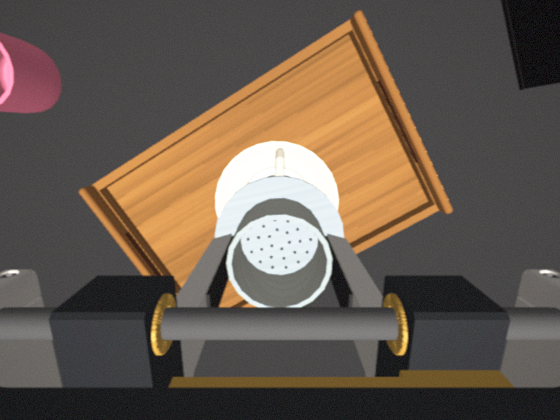

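The held dripper's rim is at about (280,262), over the cup's handle at (280,160). I'll measure where the dripper actually sits in the hand before lowering.

Run:
```python
from h import *
s=env.state();print(s["eef_pos"],s["orientation"]); e=np.array(s["eef_pos"])
Rm=R.from_euler('xyz',s["orientation"],degrees=True).as_matrix()
p,d,P,K,T=cam("wrist")
Q=(P.reshape(-1,3)-e)@Rm
for zl in(-.013,-.011,-.009,-.007,-.005,-.003):
    k=(np.abs(Q[:,2]-zl)<.001)&(np.abs(Q[:,1])<.012)&(np.abs(Q[:,0])<.045)
    x=Q[k,0]; print(zl,k.sum(),np.sort(x)[[0,1,-2,-1]].round(4) if k.sum()>4 else '', np.percentile(x[x<0],[10,50,90]).round(4) if (x<0).sum() else '', np.percentile(x[x>0],[10,50,90]).round(4) if (x>0).sum() else '')
```

```text
[ 0.50293766 -0.35559525  0.15848759] [-1.79980653e+02 -2.52622194e-02  6.71019532e+01]
-0.013 0   
-0.011 1   [0.0283 0.0283 0.0283]
-0.009 190 [-0.0232 -0.0232  0.031   0.0311] [-0.0231 -0.0224 -0.0211] [0.0272 0.0289 0.0304]
-0.007 252 [-0.0239 -0.0238  0.0313  0.0313] [-0.0236 -0.0228 -0.0211] [0.027  0.029  0.0307]
-0.005 128 [-0.0245 -0.0242  0.0313  0.0313] [-0.0236 -0.0228 -0.0213] [0.0289 0.0304 0.0309]
-0.003 114 [-0.0238 -0.0237  0.031   0.0311] [-0.0236 -0.0227 -0.0208] [0.0288 0.0304 0.0309]
```

>>> send_rows --pt "-0.01 0 0.04 0 -1" --pt "0 0 0.06 0 -1" --pt "0 0 0.05 0 -1" --pt "0 0 0.024 0 -1" --pt "0 0 0.008 0 -1" --pt "0 0 0.004 0 -1" --pt "0 0 0 0 -1" --pt "0 0 0 0 -1"

```text
time_s: 11.9
eef_pos: [0.5015, -0.3591, 0.1126]
orientation: [180.0, 0.0, 67.0]
contact_force: [-0.0, 0.3, -2.1]
grip_width: 0.608
grip_force: 19.8
```

>>> send_rows --pt "0 0 0.004 0 -1" --pt "0 0 0.002 0 -1" --pt "0 0 0 0 -1"

```text
time_s: 12.2
eef_pos: [0.5014, -0.359, 0.1107]
orientation: [180.0, -0.0, 67.0]
contact_force: [-0.3, 0.9, -0.5]
grip_width: 0.61
grip_force: 19.8
```

>>> send_rows --pt "0 0 0.003 0 -1" --pt "0 0 0.002 0 -1" --pt "0 0 0 0 -1"

```text
time_s: 12.5
eef_pos: [0.5014, -0.3591, 0.1097]
orientation: [180.0, 0.0, 67.0]
contact_force: [-2.0, 0.2, 4.3]
grip_width: 0.617
grip_force: 19.8
```

>>> send_rows --pt "0 0 0 0 -0.2" --pt "0 0 0 0 1" --pt "0 0 0 0 1" --pt "0 0 0 0 1" --pt "0 0 0 0 1" --pt "0 0 -0.08 0 1" --pt "0 0 -0.16 0 1" --pt "0 0 -0.16 0 1"

```text
time_s: 13.3
eef_pos: [0.501, -0.3587, 0.2102]
orientation: [-179.9, -0.0, 67.0]
contact_force: [0.3, -0.9, 0.4]
grip_width: 0.995
grip_force: 0.0
```

>>> send_rows --pt "0 0 0 0 1" --pt "0 0 0 0 1"

```text
time_s: 13.5
eef_pos: [0.5016, -0.3592, 0.21]
orientation: [179.9, 0.0, 67.0]
contact_force: [-0.5, -1.5, -0.2]
grip_width: 0.997
grip_force: 0.0
```

```bash
python3 chk.py .5027 -.356 .113 .124 .045 w5; python3 chk.py .5027 -.356 .076 .085 .06; python3 go.py .4505 .122 .21 112 13
```

```text
[ 0.5016 -0.3592  0.21  ] [1.7992e+02 3.0000e-02 6.7000e+01]
801 z [0.1139 0.1177 0.1189] ((0.5035712122917175, -0.3574923276901245), 0.029168883338570595)
slope [0.003 0.008]
[ 0.5011 -0.3589  0.2089] [-179.97   -0.     67.  ]
4013 z [0.0769 0.0781 0.0805] ((0.503401517868042, -0.3576127588748932), 0.043138280510902405)
slope [-0.002 -0.004]
t 13.6 at [ 0.5009 -0.3588  0.2084] [-1.7992e+02 -2.0000e-02  6.7000e+01] q7 1.5 w 93.9
[0.13, -0.072, -0.0, -0.0192]
[0.134, -0.064, -0.001, -0.0192]
[0.138, -0.056, -0.0, -0.0192]
[0.141, -0.047, -0.001, -0.0192]
[0.144, -0.039, -0.0, -0.0192]
[0.146, -0.03, -0.001, -0.0192]
[0.147, -0.021, -0.0, -0.0193]
[0.148, -0.013, -0.001, -0.0192]
[0.149, -0.003, -0.0, -0.0193]
[0.149, 0.005, -0.001, -0.0192]
[0.148, 0.014, -0.0, -0.0193]
[0.147, 0.024, -0.001, -0.0192]
[0.145, 0.032, -0.0, -0.0193]
mm/row 37.18809065026282 deg/row 3.461246042229076
```

View pics/w5.png

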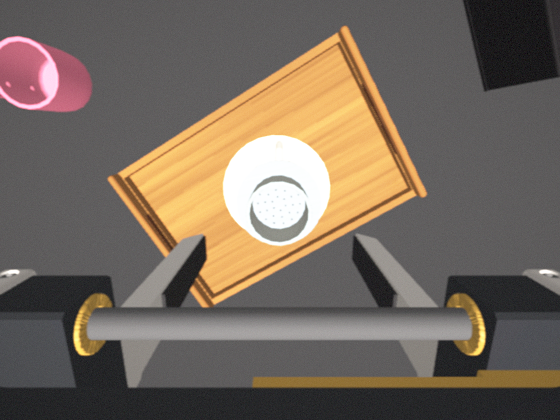

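The dripper sits level: rim at 0.118 as expected, centre (0.5034, -0.3576), seen at (278,210). Next is the press.

```bash
python3 go.py .4505 .122 .16 67 12
```

```text
t 13.6 at [ 0.5009 -0.3588  0.2084] [-1.7992e+02 -2.0000e-02  6.7000e+01] q7 1.5 w 93.9
[0.141, -0.078, 0.016, 0.0]
[0.141, -0.078, 0.016, 0.0]
[0.141, -0.078, 0.016, 0.0]
[0.141, -0.078, 0.016, 0.0]
[0.141, -0.078, 0.016, 0.0]
[0.141, -0.078, 0.016, 0.0]
[0.141, -0.078, 0.016, 0.0]
[0.141, -0.078, 0.016, 0.0]
[0.141, -0.078, 0.016, 0.0]
[0.141, -0.078, 0.017, 0.0]
[0.141, -0.079, 0.016, 0.0]
[0.141, -0.078, 0.017, 0.0]
mm/row 40.48846631431037 deg/row -0.00031678758516780664
```

>>> send_rows --pt "0.08 -0.044 0 0 1" --pt "0.141 -0.078 0 0 1" --pt "0.141 -0.078 0 0 1" --pt "0.141 -0.078 0 0 1" --pt "0.141 -0.078 0 0 1" --pt "0.141 -0.078 0.02 0 1" --pt "0.141 -0.078 0.02 0 1" --pt "0.141 -0.078 0.02 0 1"

```text
time_s: 14.4
eef_pos: [0.4688, -0.0543, 0.1934]
orientation: [-179.9, 0.0, 67.0]
contact_force: [0.6, -1.4, 0.1]
grip_width: 0.998
grip_force: 0.0
```

>>> send_rows --pt "0.141 -0.078 0.03 0 1" --pt "0.141 -0.078 0.03 0 1" --pt "0.141 -0.078 0.03 0 1" --pt "0.141 -0.078 0.03 0 1" --pt "0.061 -0.035 0.02 0 1" --pt "0 0 0 0 1" --pt "0 0 0 0 1" --pt "0 0 0 0 1"

```text
time_s: 15.2
eef_pos: [0.4511, 0.1207, 0.1592]
orientation: [-180.0, 0.0, 66.9]
contact_force: [0.2, -0.3, -0.0]
grip_width: 1.002
grip_force: 0.0
```

```bash
python3 chk.py .4505 .122 .044 .057 .02 w6; python3 chk.py .4505 .122 .003 .007 .028; python3 go.py .4505 .122 .06 67 4
```

```text
[0.4511 0.1207 0.1592] [-1.7997e+02  3.0000e-02  6.6920e+01]
191 z [0.0466 0.0518 0.0531] ((0.4514768421649933, 0.12238560616970062), 0.007190202362835407)
slope [-0.074 -0.158]
[0.4512 0.1207 0.1594] [-1.7999e+02  2.0000e-02  6.6900e+01]
1061 z [0.0032 0.0041 0.0051] ((0.45154666900634766, 0.12212015688419342), 0.02299961820244789)
slope [0.001 0.   ]
t 15.3 at [0.4512 0.1208 0.1595] [1.800e+02 1.000e-02 6.691e+01] q7 -53.0 w 93.9
[0.001, -0.001, 0.099, -0.0001]
[0.001, -0.001, 0.1, -0.0001]
[0.001, -0.001, 0.099, -0.0002]
[0.0, -0.001, 0.1, -0.0001]
mm/row 24.867141983380957 deg/row 0.02315528499702424
```

View pics/w6.png

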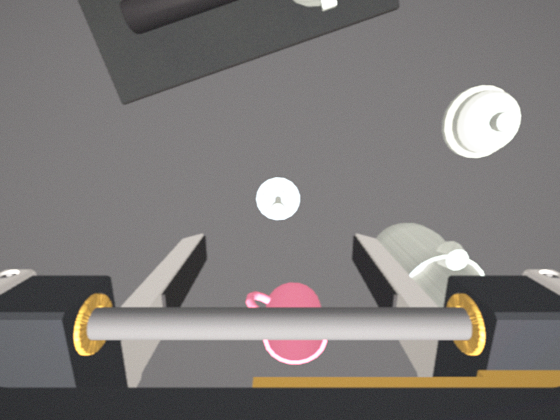

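The press is centred between the fingers: disc and knob at (278,198), measured at (0.4515, 0.1222).

>>> send_rows --pt "0.006 -0.001 0.12 0 1" --pt "0 0 0.14 0 1" --pt "0 0 0.1 0 1" --pt "0 0 0.034 0 1" --pt "0 0 0.004 0 1" --pt "0 0 0 0 1" --pt "0 0 0 0 1" --pt "0 0 0 0 -0.5"

```text
time_s: 16.1
eef_pos: [0.4519, 0.1234, 0.0609]
orientation: [179.9, -0.0, 67.0]
contact_force: [0.3, 0.2, -0.4]
grip_width: 0.947
grip_force: 0.0
```

>>> send_rows --pt "0 0 0 0 -1" --pt "0 0 0 0 -1" --pt "0 0 0 0 -1" --pt "0 0 0 0 -1" --pt "0 0 0 0 -1" --pt "0 0 0 0 -1" --pt "0 0 0 0 -1" --pt "0 0 0 0 -1"

```text
time_s: 16.9
eef_pos: [0.4513, 0.1234, 0.06]
orientation: [-180.0, -0.0, 67.0]
contact_force: [-0.3, 0.3, 0.1]
grip_width: 0.273
grip_force: 0.0
```

>>> send_rows --pt "0 0 0 0 -1" --pt "0 0 0 0 -1" --pt "0 0 0 0 -1"

```text
time_s: 17.2
eef_pos: [0.4513, 0.1234, 0.0599]
orientation: [-180.0, -0.0, 67.0]
contact_force: [-0.5, -0.2, -1.0]
grip_width: 0.141
grip_force: 20.0
```

>>> send_rows --pt "0 0 -0.06 0 -1" --pt "0 0 -0.14 0 -1" --pt "0 0 -0.14 0 -1" --pt "0 0 -0.14 0 -1" --pt "0 0 -0.12 0 -1" --pt "0 0 0 0 -1" --pt "0 0 0 0 -1"

```text
time_s: 17.9
eef_pos: [0.4514, 0.1232, 0.21]
orientation: [179.9, -0.0, 67.0]
contact_force: [-0.3, 0.8, -1.8]
grip_width: 0.141
grip_force: 20.0
```

```bash
cat > held.py <<'E'
from h import *
s=env.state();e=np.array(s["eef_pos"]);print(e.round(4),s["orientation"].round(2))
Rm=R.from_euler('xyz',s["orientation"],degrees=True).as_matrix()
import sys
p,d,P,K,T=cam("wrist",sys.argv[1]); np.save("held.npy",(P.reshape(-1,3)-e)@Rm)
E
python3 held.py w7
python3 - <<'E'
import numpy as np
Q=np.load("held.npy")
for zl in np.arange(.048,.066,.002):
    k=(np.abs(Q[:,2]-zl)<.001)&(np.hypot(Q[:,0],Q[:,1])<.04); q=Q[k]
    if k.sum()>5: print(zl.round(3),k.sum(),np.sort(q[:,0])[[1,-2]].round(4),np.sort(q[:,1])[[1,-2]].round(4))
E
python3 go.py .5034 -.3590 .21 67 12 | grep -v '^\[0.1'
```

```text
[0.4514 0.1232 0.21  ] [ 1.7995e+02 -1.0000e-02  6.6980e+01]
0.048 11 [0.0018 0.003 ] [-0.002   0.0031]
0.05 10 [0.0009 0.0029] [-0.0021  0.0031]
0.052 8 [0.0009 0.0029] [-0.0006  0.0038]
0.054 281 [-0.0099  0.0221] [-0.0215  0.0227]
0.056 1345 [-0.0125  0.0217] [-0.0218  0.0228]
0.058 39 [-0.0037  0.0215] [-0.0163  0.0213]
t 17.95 at [0.451  0.1231 0.2093] [-1.7997e+02  3.0000e-02  6.6990e+01] q7 -50.1 w 13.1
[-0.141, 0.079, -0.0, -0.0]
[-0.141, 0.079, -0.0, -0.0]
[-0.141, 0.079, -0.0, -0.0]
[-0.141, 0.079, -0.0, -0.0]
[-0.141, 0.079, -0.0, -0.0]
[-0.141, 0.079, -0.0, -0.0]
[-0.141, 0.079, -0.0, -0.0]
[-0.141, 0.079, -0.001, -0.0]
[-0.141, 0.079, -0.0, -0.0]
[-0.141, 0.079, -0.001, -0.0]
[-0.142, 0.078, -0.0, -0.0]
[-0.141, 0.079, -0.001, -0.0001]
mm/row 40.41038478287003 deg/row 0.0007681659929126283
```

View pics/w7.png

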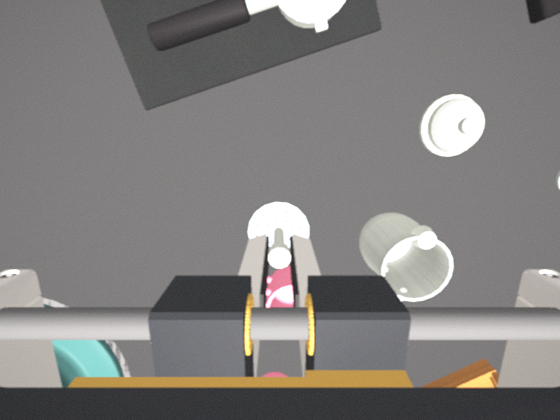

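The press hangs level in the grip: disc at (279,230), knob end at (279,258), with its centre about 1 mm behind the tool axis. I'll carry it over the dripper.

>>> send_rows --pt "-0.08 0.045 0 0 -1" --pt "-0.139 0.078 0 0 -1" --pt "-0.139 0.078 0 0 -1" --pt "-0.139 0.078 0 0 -1" --pt "-0.139 0.078 0 0 -1" --pt "-0.139 0.078 0 0 -1" --pt "-0.139 0.078 0 0 -1" --pt "-0.139 0.078 0 0 -1"

```text
time_s: 18.75
eef_pos: [0.4838, -0.1781, 0.2084]
orientation: [-179.9, 0.0, 67.0]
contact_force: [0.9, 0.5, -1.2]
grip_width: 0.14
grip_force: 20.0
```

>>> send_rows --pt "-0.139 0.078 0 0 -1" --pt "-0.139 0.078 0 0 -1" --pt "-0.139 0.078 0 0 -1" --pt "-0.139 0.078 0 0 -1" --pt "-0.075 0.04 0 0 -1" --pt "0 0 0 0 -1" --pt "0 0 0 0 -1" --pt "0 0 0 0 -1"

```text
time_s: 19.55
eef_pos: [0.504, -0.3548, 0.2092]
orientation: [-179.9, -0.0, 67.1]
contact_force: [-0.5, 0.2, -1.4]
grip_width: 0.142
grip_force: 20.0
```

```bash
python3 held.py w8
python3 - <<'E'
import numpy as np
Q=np.load("held.npy")
from scipy.optimize import least_squares
k=(np.abs(Q[:,2]-.056)<.002)&(np.hypot(Q[:,0],Q[:,1])<.04); q=Q[k]; print("disc",k.sum(),np.sort(q[:,0])[[2,-3]].round(4),np.sort(q[:,1])[[2,-3]].round(4))
A=np.c_[q[:,:2],np.ones(len(q))];print("tilt",np.linalg.lstsq(A,q[:,2],rcond=None)[0].round(4))
from h import env
z=env.state()["eef_pos"][2]
for zz,n in((.118,"rim"),(.079,"flange")):
    k=(np.abs(Q[:,2]-(z-zz))<.003)&(np.hypot(Q[:,0],Q[:,1])<.05); q=Q[k]; print(n,k.sum(),np.sort(q[:,0])[[2,-3]].round(4),np.sort(q[:,1])[[2,-3]].round(4))
E
python3 go.py .5034 -.3564 .21 67 1
```

```text
[ 0.504  -0.3548  0.2092] [-1.7993e+02 -4.0000e-02  6.7090e+01]
disc 1650 [-0.012   0.0219] [-0.0217  0.0229]
tilt [0.0032 0.0103 0.0557]
rim 425 [-0.0114  0.0259] [-0.0278  0.0288]
flange 2588 [-0.0316  0.0397] [-0.0418  0.0435]
t 19.6 at [ 0.504  -0.355   0.2095] [-1.7995e+02 -2.0000e-02  6.7090e+01] q7 1.3 w 12.9
[-0.006, -0.0, -0.002, 0.0005]
mm/row 1.6397414411863176 deg/row -0.08722387941062948
```

>>> send_rows --pt "-0.008 0 0.02 0 -1" --pt "0 0 0.04 0 -1" --pt "0 0 0.03 0 -1" --pt "0 0 0 0 -1" --pt "0 0 0 0 -1"

```text
time_s: 20.1
eef_pos: [0.5031, -0.358, 0.1872]
orientation: [-180.0, -0.0, 67.0]
contact_force: [-0.5, 0.1, -0.3]
grip_width: 0.138
grip_force: 20.0
```

```bash
python3 held.py w9
python3 - <<'E'
import numpy as np
Q=np.load("held.npy")
from h import env
z=env.state()["eef_pos"][2]
for zz,n in((z-.056,"disc"),(.118,"rim"),(.079,"flange")):
    k=(np.abs(Q[:,2]-(z-zz))<.0025)&(np.hypot(Q[:,0],Q[:,1])<.05); q=Q[k]; print(n,k.sum(),np.sort(q[:,0])[[2,-3]].round(4),np.sort(q[:,1])[[2,-3]].round(4))
E
python3 go.py .5034 -.3564 .1379 67 1
```

```text
[ 0.5031 -0.358   0.1872] [-1.7997e+02 -1.0000e-02  6.7010e+01]
disc 1666 [-0.0115  0.0219] [-0.0218  0.0229]
rim 545 [-0.0123  0.0294] [-0.028   0.0287]
flange 2884 [-0.0283  0.0431] [-0.0424  0.0426]
t 20.15 at [ 0.5032 -0.3581  0.1875] [-1.800e+02 -1.000e-02  6.701e+01] q7 1.0 w 12.9
[0.006, -0.002, 0.198, 0.0001]
mm/row 49.6186929891685 deg/row -0.010233677604347236
```

>>> send_rows --pt "0.005 -0.001 0 0 -1" --pt "0 0 0.016 0 -1" --pt "0 0 0.03 0 -1" --pt "0 0 0.03 0 -1" --pt "0 0 0.04 0 -1" --pt "0 0 0.04 0 -1" --pt "0 0 0.016 0 -1" --pt "0 0 0 0 -1"

```text
time_s: 20.95
eef_pos: [0.5031, -0.3567, 0.1435]
orientation: [-179.9, -0.0, 67.0]
contact_force: [0.0, 1.0, -0.8]
grip_width: 0.144
grip_force: 20.0
```

>>> send_rows --pt "0 0 0.008 0 -1" --pt "0 0 0.008 0 -1" --pt "0 0 0 0 -1"

```text
time_s: 21.25
eef_pos: [0.5033, -0.3569, 0.1404]
orientation: [-180.0, 0.0, 67.0]
contact_force: [0.4, -0.3, -1.1]
grip_width: 0.143
grip_force: 20.0
```

>>> send_rows --pt "0 0 0.006 0 -1" --pt "0 0 0.004 0 -1" --pt "0 0 0 0 -1"

```text
time_s: 21.55
eef_pos: [0.5034, -0.3569, 0.138]
orientation: [-180.0, 0.0, 67.0]
contact_force: [-0.1, 0.1, 0.0]
grip_width: 0.144
grip_force: 20.0
```

>>> send_rows --pt "0 0 0.002 0 -1" --pt "0 0 0.002 0 -1" --pt "0 0 0 0 -1"

```text
time_s: 21.85
eef_pos: [0.5038, -0.3572, 0.1378]
orientation: [179.9, 0.0, 67.0]
contact_force: [-1.6, 1.1, 9.8]
grip_width: 0.141
grip_force: 20.0
```

>>> send_rows --pt "0 0 -0.002 0 -1" --pt "0 0 0 0 -0.55" --pt "0 0 0 0 -0.55" --pt "0 0 0 0 -0.55" --pt "0 0 0 0 -0.55"

```text
time_s: 22.35
eef_pos: [0.5034, -0.3568, 0.1373]
orientation: [-180.0, -0.0, 67.0]
contact_force: [-0.6, 0.2, -0.1]
grip_width: 0.226
grip_force: 0.0
```

>>> send_rows --pt "0 0 -0.02 0 -0.55" --pt "0 0 -0.06 0 -0.55" --pt "0 0 -0.12 0 0" --pt "0 0 -0.16 0 1" --pt "0 0 0 0 1" --pt "0 0 0 0 1" --pt "0 0 0 0 1"

```text
time_s: 23.05
eef_pos: [0.5031, -0.3568, 0.2273]
orientation: [-180.0, -0.0, 67.0]
contact_force: [-0.4, 0.0, -0.8]
grip_width: 0.613
grip_force: 0.0
```

```bash
python3 chk.py .5034 -.3574 .124 .135 .02 w10; python3 chk.py .5034 -.3574 .113 .1205 .04;python3 chk.py .5034 -.3574 .076 .085 .06; python3 go.py .6673 .1163 .2 67 13 | tail -3
```

```text
[ 0.5031 -0.3568  0.2273] [-179.97   -0.     67.  ]
193 z [0.1274 0.1298 0.1309] ((0.5033563375473022, -0.3582160472869873), 0.006976228207349777)
slope [-0.067 -0.124]
[ 0.503  -0.3567  0.2269] [-1.7993e+02 -1.0000e-02  6.7010e+01]
707 z [0.114  0.1177 0.119 ] ((0.5035791993141174, -0.3574574291706085), 0.029065504670143127)
slope [0.004 0.007]
[ 0.503  -0.3567  0.2268] [-1.7992e+02 -2.0000e-02  6.7000e+01]
3360 z [0.0771 0.0791 0.083 ] ((0.5034459233283997, -0.35776811838150024), 0.04315159469842911)
slope [-0.011 -0.029]
[0.154, -0.011, 0.008, 0.0]
[0.153, -0.01, 0.009, 0.0]
mm/row 38.56914457416301 deg/row -0.0006800039391565021
```

View pics/w10.png

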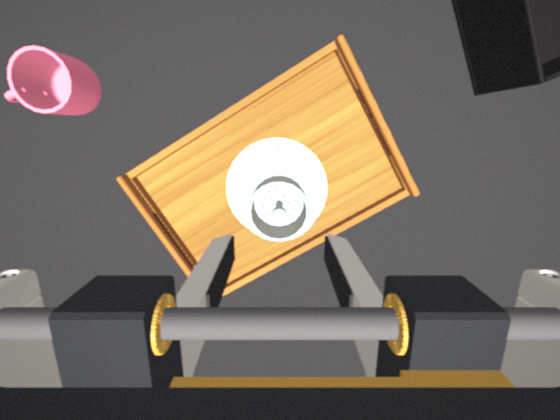

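The press is down: knob top at 0.130 as expected, centred in the dripper at (279,206). Now the lid.

>>> send_rows --pt "0.08 -0.005 0 0 1" --pt "0.15 -0.01 0 0 1" --pt "0.15 -0.01 0 0 1" --pt "0.15 -0.01 0 0 1" --pt "0.15 -0.01 0 0 1" --pt "0.15 -0.01 0 0 1" --pt "0.15 -0.01 0 0 1" --pt "0.15 -0.01 0 0 1"

```text
time_s: 24.0
eef_pos: [0.5966, -0.088, 0.227]
orientation: [-179.9, 0.0, 67.0]
contact_force: [0.1, -1.1, -0.1]
grip_width: 1.003
grip_force: 0.0
```

>>> send_rows --pt "0.15 -0.01 0.02 0 1" --pt "0.15 -0.01 0.04 0 1" --pt "0.15 -0.01 0.04 0 1" --pt "0.15 -0.01 0.04 0 1" --pt "0.15 -0.01 0.04 0 1" --pt "0.118 -0.01 0.04 0 1" --pt "0 0 0 0 1" --pt "0 0 0 0 1"

```text
time_s: 24.8
eef_pos: [0.6671, 0.1166, 0.1715]
orientation: [-179.9, 0.0, 67.1]
contact_force: [0.1, 0.6, 0.2]
grip_width: 0.997
grip_force: 0.0
```

>>> send_rows --pt "0 0 0 0 0.4" --pt "0 0 0 0 0.4" --pt "0 0 0 0 0.4"

```text
time_s: 25.1
eef_pos: [0.6675, 0.1151, 0.1728]
orientation: [180.0, 0.0, 66.9]
contact_force: [1.2, 0.3, 0.5]
grip_width: 0.782
grip_force: 0.0
```

```bash
python3 chk.py .6673 .1163 .036 .047 .016 w11; python3 chk.py .6673 .1163 .024 .028 .035;python3 chk.py .6673 .1163 .004 .028 .042; python3 go.py .6673 .1163 .051 67 1
```

```text
[0.6675 0.1151 0.1728] [179.98   0.    66.94]
254 z [0.0402 0.0427 0.0442] ((0.6683119535446167, 0.11572538316249847), 0.00876903161406517)
slope [-0.039 -0.073]
[0.6675 0.1153 0.1728] [179.98  -0.    66.95]
1426 z [0.0243 0.0263 0.0277] ((0.6688365936279297, 0.11569707095623016), 0.026545865461230278)
slope [-0.001 -0.001]
[0.6675 0.1155 0.1727] [179.98  -0.    66.96]
2637 z [0.0063 0.0244 0.0276] ((0.6685906648635864, 0.11555596441030502), 0.03506217896938324)
slope [-0.042 -0.094]
t 25.25 at [0.6675 0.1157 0.1727] [179.99  -0.    66.97] q7 -47.9 w 66.0
[0.002, -0.002, 0.487, -0.0002]
mm/row 121.6534962623464 deg/row 0.02834609194702864
```

View pics/w11.png

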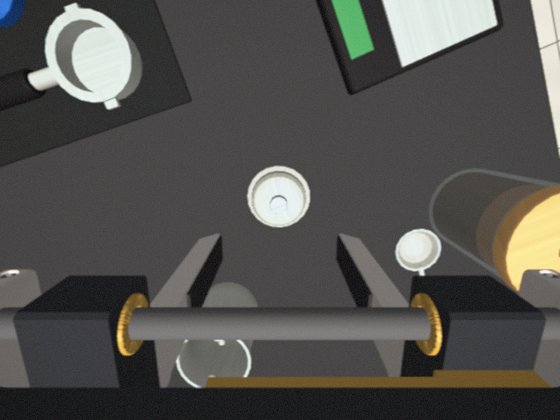

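The lid is at about (279,196), its knob at (279,205), between the fingers, measured at (0.6685, 0.1157). The glass jar on the right is clear of the gripper.

>>> send_rows --pt "0.002 0.004 0.1 0 0.4" --pt "0 0 0.14 0 0.4" --pt "0 0 0.12 0 0.4" --pt "0 0 0.08 0 0.4" --pt "0 0 0.034 0 0.4" --pt "0 0 0.008 0 0.4" --pt "0 0 0 0 0.4" --pt "0 0 0 0 0.4"

```text
time_s: 26.05
eef_pos: [0.6692, 0.1163, 0.0532]
orientation: [179.9, -0.1, 67.0]
contact_force: [-0.2, -0.2, 0.2]
grip_width: 0.701
grip_force: 0.0
```

>>> send_rows --pt "0 0 0 0 -1" --pt "0 0 0 0 -1" --pt "0 0 0 0 -1" --pt "0 0 0 0 -1" --pt "0 0 0 0 -1" --pt "0 0 0 0 -1" --pt "0 0 0 0 -1" --pt "0 0 0 0 -1"

```text
time_s: 26.85
eef_pos: [0.6685, 0.1162, 0.0519]
orientation: [-180.0, -0.0, 67.0]
contact_force: [-0.9, 0.4, -0.2]
grip_width: 0.182
grip_force: 20.0
```

>>> send_rows --pt "0 0 -0.04 0 -1" --pt "0 0 -0.1 0 -1" --pt "0 0 -0.13 0 -1" --pt "0 0 -0.13 0 -1" --pt "0 0 -0.13 0 -1" --pt "0 0 -0.122 0 -1" --pt "0 0 0 0 -1" --pt "0 0 0 0 -1"

```text
time_s: 27.65
eef_pos: [0.6686, 0.1162, 0.2158]
orientation: [179.9, -0.0, 67.0]
contact_force: [0.6, 0.7, -1.1]
grip_width: 0.181
grip_force: 20.0
```

```bash
python3 held.py w12
python3 - <<'E'
import numpy as np
Q=np.load("held.npy")
for zl in np.arange(.022,.056,.003):
    k=(np.abs(Q[:,2]-zl)<.0015)&(np.hypot(Q[:,0],Q[:,1])<.045); q=Q[k]
    if k.sum()>5: print(zl.round(3),k.sum(),np.sort(q[:,0])[[1,-2]].round(4),np.sort(q[:,1])[[1,-2]].round(4))
k=(np.abs(Q[:,2]-.0255)<.002)&(np.hypot(Q[:,0],Q[:,1])<.029)&(Q[:,0]>.01);q=Q[k];print(k.sum(),np.linalg.lstsq(np.c_[q[:,:2],np.ones(len(q))],q[:,2],rcond=None)[0])
E
python3 go.py .5034 -.3575 .215 67 1
```

```text
[0.6686 0.1162 0.2158] [ 1.7994e+02 -3.0000e-02  6.7000e+01]
0.022 33 [0.    0.014] [-0.0093  0.0123]
0.025 1411 [-0.0238  0.0233] [-0.0232  0.0237]
0.028 984 [-0.0271  0.0264] [-0.0253  0.0276]
0.031 449 [-0.0287  0.029 ] [-0.0274  0.0293]
0.034 253 [-0.0274  0.0289] [-0.0278  0.0303]
0.037 87 [0.0113 0.0291] [-0.0207  0.028 ]
0.04 84 [0.0095 0.0292] [-0.0263  0.0278]
0.043 514 [-0.0133  0.0331] [-0.0321  0.0338]
0.046 725 [-0.0173  0.0343] [-0.0331  0.0357]
0.049 62 [0.0205 0.0343] [-0.0235  0.0288]
0.052 25 [0.0227 0.0339] [-0.0242  0.0245]
1080 [0.12939132 0.0063909  0.02364748]
t 27.7 at [0.6682 0.116  0.2147] [-1.7998e+02  2.0000e-02  6.7000e+01] q7 -47.0 w 17.4
[-2.001, 0.133, -0.001, 0.0]
mm/row 501.3893217916052 deg/row -0.0004800544419083508
```

>>> send_rows --pt "-0.08 0.005 0 0 -1" --pt "-0.15 0.01 0 0 -1" --pt "-0.15 0.01 0 0 -1" --pt "-0.15 0.01 0 0 -1" --pt "-0.15 0.01 0 0 -1" --pt "-0.15 0.01 0 0 -1" --pt "-0.15 0.01 0 0 -1" --pt "-0.15 0.01 0 0 -1"

```text
time_s: 28.5
eef_pos: [0.5742, -0.1525, 0.2139]
orientation: [-179.9, 0.0, 67.0]
contact_force: [-0.2, -0.2, -0.5]
grip_width: 0.183
grip_force: 20.0
```

>>> send_rows --pt "-0.15 0.01 0 0 -1" --pt "-0.15 0.01 0 0 -1" --pt "-0.15 0.01 0 0 -1" --pt "-0.15 0.01 0 0 -1" --pt "-0.15 0.01 0 0 -1" --pt "-0.117 0.005 0 0 -1" --pt "0 0 0 0 -1" --pt "0 0 0 0 -1"

```text
time_s: 29.3
eef_pos: [0.5029, -0.3559, 0.2139]
orientation: [-179.9, -0.0, 67.0]
contact_force: [0.9, 1.0, -0.0]
grip_width: 0.182
grip_force: 20.0
```

>>> send_rows --pt "0 0 0 0 -1" --pt "0 0 0 0 -1"

```text
time_s: 29.5
eef_pos: [0.5039, -0.3548, 0.2147]
orientation: [-180.0, -0.0, 67.1]
contact_force: [0.6, 0.1, -1.3]
grip_width: 0.183
grip_force: 20.0
```

```bash
cat > f.py <<'E'
import numpy as np
Q=np.load("held.npy")
from h import env
s=env.state(); z=s["eef_pos"][2]; print(s["eef_pos"].round(4))
for zz,n in((z-.046,"lid edge"),(.118,"rim"),(.079,"flange")):
    k=(np.abs(Q[:,2]-(z-zz))<.0025)&(np.hypot(Q[:,0],Q[:,1])<.05); q=Q[k]; print(n,k.sum(),np.sort(q[:,0])[[2,-3]].round(4),np.sort(q[:,1])[[2,-3]].round(4))
E
python3 held.py w13; python3 f.py
```

```text
[ 0.5039 -0.3548  0.2147] [-1.7997e+02 -3.0000e-02  6.7100e+01]
[ 0.5039 -0.355   0.2149]
lid edge 1041 [-0.017   0.0343] [-0.033   0.0356]
rim 14 [0.0252 0.0261] [-0.0061  0.0026]
flange 1431 [-0.0059  0.0399] [-0.0418  0.0434]
```

View pics/w13.png

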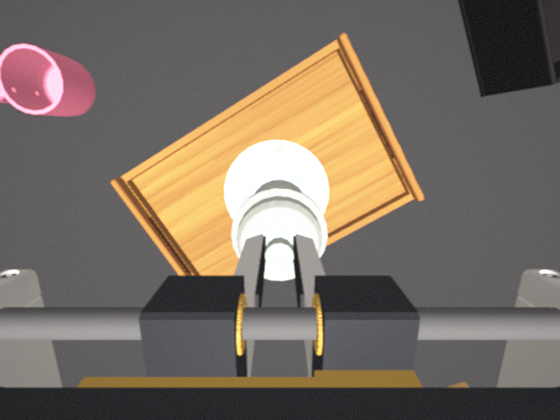

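The held lid (edge at about (280,232)) is over the set (flange at about (278,190)). It needs a shift of 2 mm.

>>> send_rows --pt "-0.008 -0.001 0.02 0 -1" --pt "0 0 0.04 0 -1" --pt "0 0 0.02 0 -1" --pt "0 0 0 0 -1" --pt "0 0 0 0 -1" --pt "0 0 0 0 -1"

```text
time_s: 30.15
eef_pos: [0.5026, -0.3579, 0.1951]
orientation: [180.0, 0.0, 67.0]
contact_force: [0.3, 0.4, -0.4]
grip_width: 0.186
grip_force: 20.0
```

```bash
python3 held.py w14; python3 f.py
```

```text
[ 0.5026 -0.3579  0.1951] [179.98   0.    67.  ]
[ 0.5026 -0.3579  0.1952]
lid edge 1047 [-0.0172  0.0343] [-0.033   0.0356]
rim 7 [0.0294 0.0295] [0.0001 0.0025]
flange 1683 [-0.0042  0.0431] [-0.0417  0.0433]
```

>>> send_rows --pt "0.004 -0.001 0.01 0 -1" --pt "0 0 0.03 0 -1" --pt "0 0 0.03 0 -1" --pt "0 0 0.02 0 -1" --pt "0 0 0.012 0 -1" --pt "0 0 0.006 0 -1" --pt "0 0 0 0 -1" --pt "0 0 0 0 -1"

```text
time_s: 31.0
eef_pos: [0.5027, -0.3568, 0.1681]
orientation: [180.0, 0.0, 67.0]
contact_force: [0.8, -0.6, -1.2]
grip_width: 0.184
grip_force: 20.0
```

>>> send_rows --pt "0 0 0.006 0 -1" --pt "0 0 0.004 0 -1" --pt "0 0 0 0 -1"

```text
time_s: 31.3
eef_pos: [0.5025, -0.3568, 0.1653]
orientation: [-180.0, -0.0, 67.0]
contact_force: [-0.5, -0.3, -0.1]
grip_width: 0.186
grip_force: 20.0
```

>>> send_rows --pt "0 0 0.004 0 -1" --pt "0 0 0.002 0 -1" --pt "0 0 0 0 -1"

```text
time_s: 31.6
eef_pos: [0.5026, -0.3568, 0.1639]
orientation: [-180.0, 0.0, 67.0]
contact_force: [0.2, -0.2, -0.1]
grip_width: 0.184
grip_force: 20.0
```

>>> send_rows --pt "0 0 0.002 0 -1" --pt "0 0 0.002 0 -1" --pt "0 0 0 0 -1"

```text
time_s: 31.9
eef_pos: [0.503, -0.357, 0.1638]
orientation: [179.9, 0.0, 67.0]
contact_force: [-2.2, 1.0, 10.2]
grip_width: 0.185
grip_force: 20.0
```

Contact at the expected height. I'll let go and rise.

>>> send_rows --pt "0 0 -0.002 0 -1" --pt "0 0 0 0 -0.4" --pt "0 0 0 0 -0.4" --pt "0 0 0 0 -0.4" --pt "0 0 0 0 -0.4" --pt "0 0 0 0 -0.4"

```text
time_s: 32.5
eef_pos: [0.5026, -0.3568, 0.1634]
orientation: [-180.0, -0.0, 67.0]
contact_force: [0.1, -0.0, -1.2]
grip_width: 0.299
grip_force: 0.0
```

>>> send_rows --pt "0 0 -0.02 0 -0.4" --pt "0 0 -0.08 0 -0.4" --pt "0 0 -0.14 0 -0.4" --pt "0 0 -0.12 0 -0.4" --pt "0 0 0 0 -0.4" --pt "0 0 0 0 -0.4" --pt "0 0 0 0 -0.4" --pt "0 0 0 0 -0.4"

```text
time_s: 33.3
eef_pos: [0.5022, -0.3566, 0.2524]
orientation: [-179.9, -0.0, 67.0]
contact_force: [-0.8, -0.0, 0.4]
grip_width: 0.297
grip_force: 0.0
```

```bash
python3 chk.py .5034 -.3574 .147 .16 .02 w15; python3 chk.py .5034 -.3574 .136 .1395 .035;python3 chk.py .5034 -.3574 .109 .145 .042; python3 chk.py .5034 -.3574 .075 .085 .06
python3 - <<'E'
from h import *
p,d,P,K,T=cam("scene","scene15"); cv2.imwrite("pics/sc.png",cv2.resize(p[90:230,130:330,::-1],(800,560)))
E
```

```text
[ 0.5022 -0.3566  0.2524] [-1.7991e+02 -3.0000e-02  6.7010e+01]
319 z [0.1509 0.1548 0.1559] ((0.5036906003952026, -0.3573344349861145), 0.008945154957473278)
slope [-0.046 -0.124]
[ 0.5023 -0.3566  0.2525] [-1.7991e+02 -2.0000e-02  6.7010e+01]
1529 z [0.1364 0.1382 0.1393] ((0.5035516023635864, -0.3576211929321289), 0.026139289140701294)
slope [-0.003 -0.   ]
[ 0.5024 -0.3567  0.2527] [-1.7993e+02 -2.0000e-02  6.7010e+01]
3291 z [0.1181 0.1366 0.1398] ((0.5037592053413391, -0.3576027452945709), 0.03489260375499725)
slope [-0.05  -0.123]
[ 0.5024 -0.3567  0.2528] [-1.7994e+02 -2.0000e-02  6.7010e+01]
1025 z [0.0768 0.0782 0.0805] ((0.5036514401435852, -0.3573860824108124), 0.04286001995205879)
slope [-0.004 -0.009]
```

View pics/sc.png

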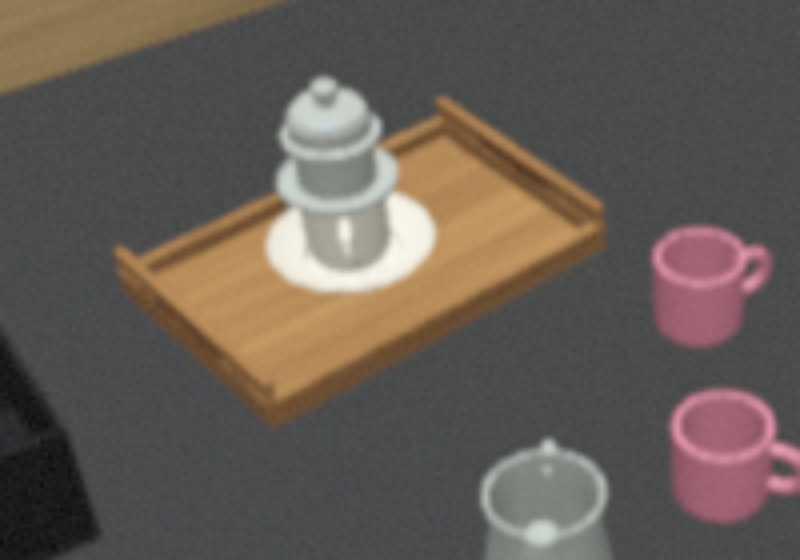

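The set stands upright on the saucer, stack at about (335,180) in the crop. The knob top is at 0.155, as expected, and everything is centred and level, so I'll hand it in.

```bash
python3 -c "
from cell import env
print(env.finish_job())"
```

```text
the job is handed in; nothing more can be done
None
```

The phin set is made up in the saucer on the tray, in the order cup, dripper, press, lid; it measured level and fully seated, with the gripper clear, and I handed it in at about 33 s on the robot's clock (the hand-in returned no verdict).

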